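# Shut and latch the stick-bending steam box

### The job

The blanks are in the steam box: swing its door shut, lift the latch bar over the brass striker while you press the door in against its soft seal, and let the bar drop fully home in the catch so that the door stays shut by itself. Feel your way: do not ram or force the bar against the striker, do not crush the seal, and leave the other things on the bench and on the box where they are.

Things in the scene. Friction and masses are not known exactly. Their poses are not given: they have to be found in the camera images.
- box: plywood steam box, 270 mm wide, 480 long, 225 high, screwed down. Origin on the bench under the middle of its upright front face (the door end). x points into the box (outward is -x), y along the face from hinge side to latch side, z up. Latch-side post: y = 100 to 135 mm. On the roof, 140 to 200 mm in from the face: a dial thermometer, to 265 mm above the bench.
- door (a joint): door angle about its upright hinge: 0 = outer face flush with the box front; grows as the latch side swings outward, to 1.2; can be pressed past flush to -0.075. The door stays where it is left (hinge friction 0.05 N m) except where the seal pushes it out.
- hinge (a point): on the door's upright hinge line, at the height of the door's lower edge (42 mm); x = 0, y = -100 mm in the box's frame. Fixed to the box, axes as the box's.
- door_leaf: door leaf, plywood 18 mm thick, 198 mm from hinge line to free edge, 165 mm high. Origin on the hinge line at the lower edge, 42 mm above the bench; y runs along the leaf to its free edge, x points inward, the outer face is at x = 0, z up.
- latch (a joint): angle of the latch bar about its pivot bolt on the door: 0 = level, lying down on its staple (its own weight brings it there); grows as the free end is lifted, to 0.25 (upper end of the staple).
- latch_bar: steel latch bar on the door's outer face, 6 mm thick, 20 mm high, about 200 g with its knob. Origin on the pivot axis at mid thickness: 70 mm from the hinge line, 11 mm outside the door's outer face, 182 mm above the bench. y runs along the bar to its free end, 175 mm beyond the pivot, which lies across the post when the door is shut; x inward.
- knob (a point): middle of the bar's black lift knob, a smooth cylinder 14 mm across, 38 mm long, standing straight out from the bar 90 mm beyond the pivot. It spans 26 to 64 mm outside the door's face; its middle is 45 mm outside it, 160 mm from the hinge line, 182 mm above the bench with the bar down. The staple over the bar, 54 mm nearer the hinge, reaches 20 mm out. The knob can turn between gripping pads.
- bracket: slotted steel angles on the box's side, holding the latch-side wooden post, which carries the soft seal and the catch: a dark plate with a brass striker, an arm under the bar and an upright lip without a ramp. Origin on the box's front plane, 120 mm toward the latch side, 182 mm up; axes as the box's. The post with seal and striker is clamped up to 5 mm farther in or out than nominal; this is not measured.
- lip (a point): nominal place of the top inner edge of the striker's lip: 222 mm from the hinge line, 15 mm outside the box front, 186 mm above the bench, 14 mm above the lowered bar's underside: the bar passes over when lifted 0.12 or more. Lip 5 mm thick, 14 wide; the slot behind it is 13 mm. The bar is home when down in that slot, where the seal keeps it pressed against the lip. In truth up to 5 mm in or out, with the post.
- seal_front (a point): nominal middle of the front of the red silicone seal, an upright strip 10 x 150 mm on the post, 190 mm from the hinge line, met at a door angle of 0.032 (0.005 to 0.06, with the post). Spring 1.8 N per mm, damping 250 N per m/s: press slowly. The bar clears the lip at 9.5 N on the seal (11 N at the knob) on every box; above 16 N (19 N at the knob) the seal is crushed. Let go early, it pushes the door out.
- wax_tin: flat tin, 68 mm across, 30 mm high, on the box's roof; origin at its underside; leave it alone
- ferrule_a: brass ferrule standing on the bench in front of the door, 28 mm across, 34 mm high; origin at its underside; leave it alone
- ferrule_b: second brass ferrule like the first; origin at its underside; leave it alone
- mallet: joiner's mallet lying on the bench, head 60 x 110 x 56 mm, handle 200 mm; origin at its underside; leave it alone
- file: file with wooden handle, 270 mm; origin at its underside; leave it alone
- cane_handle: dark wooden cane handle, 125 mm, brass collar; origin at its underside; leave it alone
- sanding_block: cork sanding block, 100 x 60 x 33 mm; origin at its underside; leave it alone
- glue_bottle: white glue bottle, 56 mm across, 150 mm high; origin at its underside; leave it alone

How it is judged:
By the outcome, as a careful person would: the job done as asked, in the order asked, and still so for the second after the job is handed in, with the robot touching nothing.
It also fails if it takes over 54 s, if anything falls off the work surface, if the arm or the gripper's body presses on something with over 40 N, if the wrist force passes 120 N, or if a joint passes its speed limit or range.

### The arm

A 6-joint arm with a two-finger parallel gripper is mounted at the origin on the work surface. World frame = base frame: x ahead of the robot, y to its left, z up, the work surface at z = 0. Lengths are in m, angles in rad, forces in N, time in s.
With the tool pointing down it reaches from about 0.25 to 0.725 m from the base axis. Payload 4 kg.
Tool frame: the origin (TCP) lies midway between the tips of the shut fingers; the grasp point (between the pads) lies 19 mm behind it; z points along the fingers, y is the direction in which the jaws open and shut (so a half turn about z gives the same grasp; the last joint's range is limited). The gripper opens to 85 mm and grips with 20 to 120 N. Pads are 22 mm wide; open, the fingers measure 114 mm over their backs; the gripper's body (76 mm by 85 mm) begins 54 mm behind the grasp point. The pads swing forward as they close: fully open they stand 13 mm farther back than shut.
Start: joints at [-1.324, 0.241, 0.005, 1.335, 0, 1.571], TCP at [0.122, -0.485, 0.231] pointing down, gripper open.
Joint ranges: [-2.72, 2.72], [-1.05, 1.87], [-1.09, 1.28], [-1.99, 2.15], [-1.42, 1.44], [-3.14, 3.14]. Speed limits (rad/s): [2.79, 2.79, 3.14, 3.14, 3.14, 3.14].

### API

Orientations are given as a unit quaternion [x, y, z, w].
In Python, from workcell import bot, eyes, job gives the robot as it stands.
- The arm moves only by the shell command python3 -m crank 'ROWS'. ROWS is a JSON object of lists of equal length, an entry for each row: "dr": the turn, a rotation vector about the tool's x, y, z in rad, a list of three; "travel": the shift along the tool's x, y, z in m, a list of three; "hand": the finger opening in m, from 0 to 0.0854. In form: {"dr": [[wx, wy, wz], ...], "travel": [[x, y, z], ...], "hand": [hand, ...]}. A call has 1 to 10 rows; each row is the pose to reach, as a shift and turn from the pose commanded when the call began, along the tool's axes at that moment; what a row does not reach only later rows make up. A row lasts 1/8 s, in which the tool goes at most 62.5 mm and 10.7 degrees, less where a joint would pass 70% of its speed; a pose out of reach is approached as far as the arm can. A call with a gripper value outside its range is refused whole. The fingers move at their own pace and stop on an object; the grip force is fixed at half the most. Time passes only in rows, so rows that repeat a pose let the fingers close. It gives the time, the measured TCP pose, the force and the opening at its end, in the units of the state.
- bot.get_obs(): the state, without advancing time (a new reading comes with each control period).
- eyes.camera(name): name is "side" or "top"; returns a dict with "color" (480x640x3 uint8, red, green, blue), "K" (3x3 intrinsics, pixels), "D" ([k1, k2, p1, p2, k3] as OpenCV has them; the pictures are not rectified), "R" (3x3) and "t" (3): a world point X has camera coordinates R X + t. Camera axes: x right, y down, z forward; pixel columns grow to the right and rows downward; lengths in m; the calibration is good to about 2 mm. A picture is of the moment at which its call begins. There is no depth.
- job.job_done(): hands the job in, once; it reports no verdict.
The state is a dict: "clock": time; "joint_pos": joint angles; "joint_vel": joint speeds; "tau": joint torques, N m; "eef_pos": TCP position; "tool_rot": TCP orientation; "ft_force": force on the tool from outside, world axes, zero at the start; "ft_torque": the same for the moment, N m; "grip_width": finger opening in m.
Only numpy, scipy, OpenCV 4.12 (cv2) and the standard library are available. Lean on these libraries where they do the work, as an engineer would, in place of code of your own. Each camera call takes 0.05 s, during which the arm holds its last target.

## Working session

There is one attempt and no reset: what is moved stays moved. The work goes in short steps, Python scripts to look and compute and a shell command to move; the robot and the scene stay as the last step left them, time stands still between calls to the robot, and variables do not carry over. Pictures are saved under pics/ and viewed, and the job is handed in when it is done.

```bash
ls; mkdir -p pics; python3 - <<'E'
from workcell import bot, eyes, job
import cv2
o=bot.get_obs(); print(o)
for n in ("side","top"):
    c=eyes.camera(n); cv2.imwrite(f"pics/{n}0.png",c["color"][:,:,::-1]); print(n,c["K"],c["D"],c["R"],c["t"])
E
```

```text
pics
{'clock': 0.0, 'joint_pos': array([-1.32400421e+00,  2.41417377e-01,  3.69885472e-03,  1.33516349e+00,
       -4.58818531e-06,  1.57078724e+00]), 'joint_vel': array([-0.00070865,  0.00083278, -0.00013047, -0.00053139,  0.00017962,
        0.00125062]), 'tau': array([ 1.63555531e-03, -3.72320652e+01,  2.52406669e+01,  1.70307962e-02,
        1.51432832e-04,  1.22270940e-07]), 'eef_pos': array([ 0.12199198, -0.48423985,  0.23040105]), 'tool_rot': array([ 9.92395263e-01,  1.23087592e-01, -1.30628429e-04, -1.03463249e-03]), 'ft_force': array([-0.24216041, -0.04715282, -0.00942856]), 'ft_torque': array([0.0101738 , 0.00590796, 0.01777945]), 'grip_width': 0.08557730766259207}
side [[523.16454892   0.         314.5289611 ]
 [  0.         523.16454892 227.34570036]
 [  0.           0.           1.        ]] [-0.14538161  0.          0.          0.          0.        ] [[ 0.97248368 -0.23217007 -0.01930146]
 [-0.13739934 -0.50466342 -0.8523123 ]
 [ 0.18814067  0.83151181 -0.52267695]] [-0.55209391  0.18229527  1.20914326]
top [[565.19098145   0.         321.76325729]
 [  0.         565.19098145 236.71222811]
 [  0.           0.           1.        ]] [-0.13590265  0.          0.          0.          0.        ] [[ 0.01608306 -0.99977608 -0.01375205]
 [-0.98677838 -0.01365252 -0.16149935]
 [ 0.16127544  0.01616763 -0.986777  ]] [-0.03933011  0.60893888  1.46426602]
```

View pics/side0.png

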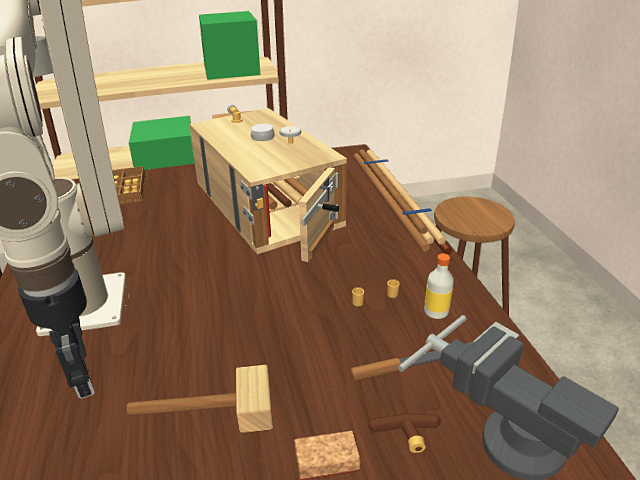

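View pics/top0.png

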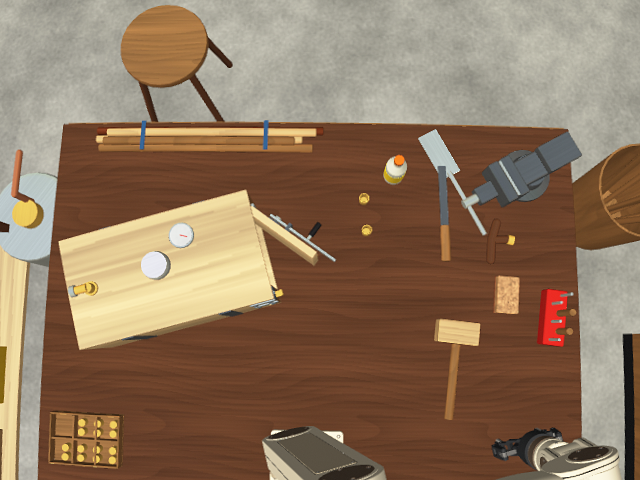

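The box stands with its front edge from (247,190) to (275,298) in the top view. The door is open, with its leaf from about (252,207) to (317,262) and the knob near (314,229). Next I'll zoom in and measure.

```bash
cat > h.py <<'E'
import numpy as np, cv2
from workcell import bot, eyes, job
def ray(c,uv):
    p=cv2.undistortPoints(np.array([[uv]],float),c["K"],c["D"])[0,0]
    R=np.array(c["R"]);t=np.array(c["t"])
    o=-R.T@t; d=R.T@np.array([p[0],p[1],1]); return o,d/np.linalg.norm(d)
def onz(c,uv,z):
    o,d=ray(c,uv); return o+d*(z-o[2])/d[2]
def proj(c,X):
    rv=cv2.Rodrigues(np.array(c["R"]))[0]
    return cv2.projectPoints(np.array(X,float).reshape(-1,1,3),rv,np.array(c["t"]),c["K"],c["D"])[0][:,0]
def tri(c1,u1,c2,u2):
    o1,d1=ray(c1,u1);o2,d2=ray(c2,u2)
    s=np.linalg.lstsq(np.c_[d1,-d2],o2-o1,rcond=None)[0]
    a=o1+s[0]*d1;b=o2+s[1]*d2; return (a+b)/2,np.linalg.norm(a-b)
E
python3 - <<'E'
from h import *
t=eyes.camera("top"); s=eyes.camera("side")
a=cv2.resize(t["color"][170:320,220:370][:,:,::-1],None,fx=4,fy=4,interpolation=cv2.INTER_CUBIC); cv2.imwrite("pics/tz.png",a)
a=cv2.resize(s["color"][140:270,220:380][:,:,::-1],None,fx=4.5,fy=4.5,interpolation=cv2.INTER_CUBIC); cv2.imwrite("pics/sz.png",a)
for u in [(247,190),(275,298),(59,241),(79,349)]: print(u,onz(t,u,.225).round(4))
print("ferr",onz(t,(364,197),.034),onz(t,(366.5,229.5),.034))
E
```

```text
(247, 190) [0.6922 0.1487 0.225 ]
(275, 298) [0.4345 0.0735 0.225 ]
(59, 241) [0.5612 0.6111 0.225 ]
(79, 349) [0.3023 0.5396 0.225 ]
ferr [ 0.72370016 -0.14382217  0.034     ] [ 0.63342937 -0.15088892  0.034     ]
```

View pics/tz.png

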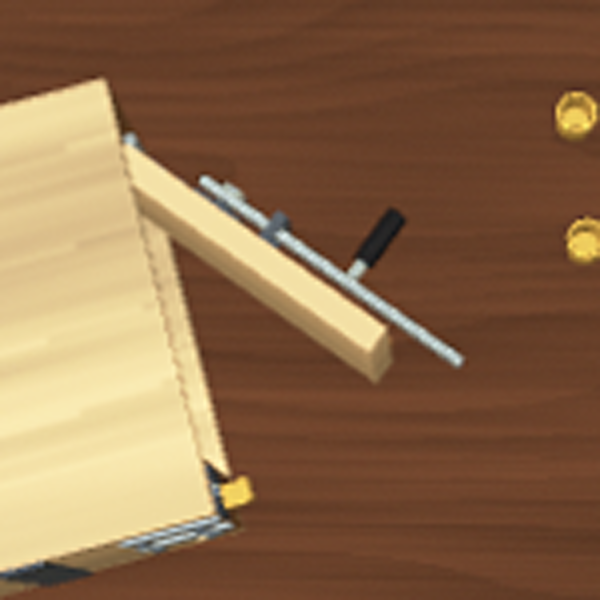

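View pics/sz.png

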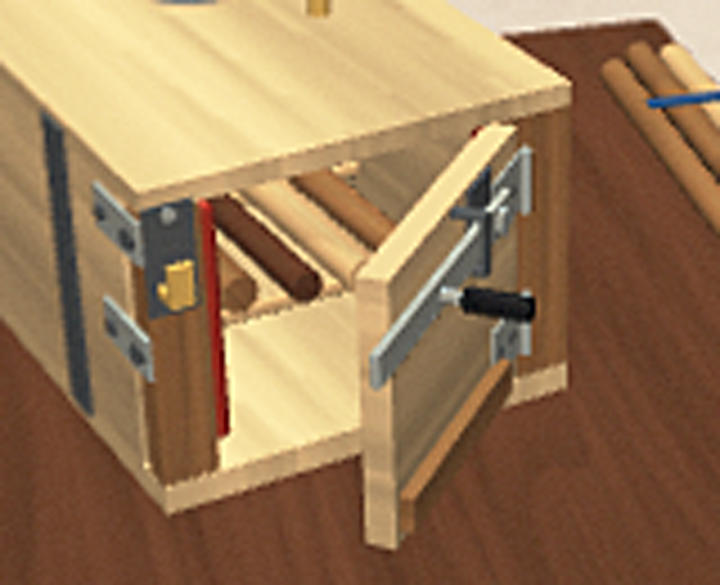

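Top zoom (offset 220,170; ×4): the knob runs (365,262) to (397,217), the bar's top edge (203,180) to (460,362), and the leaf's outer top edge (130,147) to (388,325). Both ferrules are well clear of the door's swing. Now I'll compute the poses.

```bash
cat > m.py <<'E'
from h import *
t=eyes.camera("top"); s=eyes.camera("side")
z=lambda p:(p[0]/4+220-.375,p[1]/4+170-.375)
# box fit: roof corners
im=[z((104,80)),z((216,515)),(59,241),(79,349)]
W=np.array([onz(t,u,.225)[:2] for u in im])
L=np.array([[0,-.135],[0,.135],[.48,-.135],[.48,.135]])
mw,ml=W.mean(0),L.mean(0); U,_,V=np.linalg.svd((L-ml).T@(W-mw)); R=(U@V).T
o=mw-R@ml; az=np.arctan2(R[1,0],R[0,0]); print("box",o,az,"res",((L@R.T+o)-W).round(4).tolist())
B=lambda X:R.T@(np.array(X)[:2]-o)
H=o+R@np.array([0,-.1]); print("hinge",H)
for n,a,b,zz in (("leaf",(130,147),(388,325),.207),("bar",(203,180),(460,362),.192),("knobaxis",(365,262),(397,217),.189)):
    A,C=B(onz(t,z(a),zz)),B(onz(t,z(b),zz)); d=C-A
    print(n,A.round(4),C.round(4),"theta",np.arctan2(-d[0],d[1]))
# knob masks
def blob(c,x0,x1,y0,y1):
    i=c["color"][y0:y1,x0:x1].astype(int); m=(i.max(2)<45).astype(np.uint8)
    n,l,st,ce=cv2.connectedComponentsWithStats(m); k=1+np.argmax(st[1:,4])
    ys,xs=np.nonzero(l==k); print(st[k]); return ce[k]+[x0,y0]
kt=blob(t,300,330,215,245); ks=blob(s,315,345,195,220); print(kt,ks)
K,e=tri(t,kt,s,ks); print("knob tri",K,e,"box",B(K))
for z0 in (.182,): print("knob top@182",onz(t,kt,z0),B(onz(t,kt,z0)))
E
python3 m.py
```

```text
box [0.56333743 0.11407912] 1.8484621347287629 res [[0.0001, -0.001], [-0.0001, 0.0003], [0.0004, 0.0016], [-0.0004, -0.0009]]
hinge [0.65950722 0.14149028]
leaf [-0.003  -0.0954] [-0.1261  0.0506] theta 0.7007590364495342
bar [-0.0402 -0.0673] [-0.1624  0.0815] theta 0.6876822396367552
knobaxis [-0.1228  0.0071] [-0.1487 -0.0147] theta 2.2694942171406693
[ 9  8 12 14 70]
[ 8  9 16  7 80]
[314.71428571 229.01428571] [330.4375 207.1875]
knob tri [ 0.60640013 -0.01469621  0.17999067] 0.0011016809487028845 box [-0.13564694 -0.00611449]
knob top@182 [ 0.60659617 -0.01484024  0.182     ] [-0.13583919 -0.00626354]
```

```bash
cat > go.py <<'E'
import sys
from h import *
from scipy.spatial.transform import Rotation as Ro
# target x y z az -> travel and dr from the measured pose
def plan(x,y,z,az):
    o=bot.get_obs(); R=Ro.from_quat(o["tool_rot"]); p=o["eef_pos"]
    c,s=np.cos(az),np.sin(az); T=Ro.from_matrix(np.array([[c,s,0],[s,-c,0],[0,0,-1.]]))
    print("travel",R.inv().apply(np.array([x,y,z])-p).round(4),"dr",(R.inv()*T).as_rotvec().round(4))
def door(th,lift=0,r=.160,out=.045):
    az0=1.8485; o=np.array([.65951,.14149]); c,s=np.cos(az0),np.sin(az0)
    b=np.array([-r*np.sin(th)-out*np.cos(th), r*np.cos(th)-out*np.sin(th)])
    w=o+np.array([[c,-s],[s,c]])@b; return w[0],w[1],.163+lift,az0+th
if __name__=="__main__":
    o=bot.get_obs(); print("clk",o["clock"],"F",o["ft_force"].round(2),"T",o["ft_torque"].round(3),"p",o["eef_pos"].round(4),"w",o["grip_width"],"j",o["joint_pos"].round(2))
    a=[float(v) for v in sys.argv[1:]]
    if len(a)==4: plan(*a)
    if len(a)==2: d=door(*a); print(np.round(d,4)); plan(*d)
E
python3 go.py .69 .1
```

```text
clk 0.3 F [ 0.43 -0.09 -0.5 ] T [-0.001  0.015  0.024] p [ 0.1221 -0.4846  0.231 ] w 0.08566050241229171 j [-1.32  0.24  0.    1.34 -0.    1.57]
[ 0.6058 -0.0158  0.263   2.5385]
travel [ 0.5836 -0.3365 -0.0318] dr [-4.0000e-04 -8.0000e-04 -2.2917e+00]
```

```bash
python3 -m crank '{"dr":[[0,0,-0.07],[0,0,-0.21],[0,0,-0.36],[0,0,-0.51],[0,0,-0.66],[0,0,-0.81],[0,0,-0.96],[0,0,-1.11],[0,0,-1.26],[0,0,-1.40]],"travel":[[0.015,-0.008,-0.005],[0.05,-0.028,-0.015],[0.09,-0.05,-0.025],[0.13,-0.073,-0.032],[0.17,-0.096,-0.032],[0.21,-0.119,-0.032],[0.25,-0.142,-0.032],[0.29,-0.165,-0.032],[0.33,-0.188,-0.032],[0.37,-0.212,-0.032]],"hand":[0.085,0.085,0.085,0.085,0.085,0.085,0.085,0.085,0.085,0.085]}'; python3 go.py .69 .1
```

```text
clock: 1.55
eef_pos: [0.4301, -0.1877, 0.2634]
tool_rot: [0.678, 0.735, -0.0, 0.0]
ft_force: [1.4, -0.6, -0.5]
grip_width: 0.0852
clk 1.55 F [ 1.42 -0.61 -0.48] T [-0.039 -0.03   0.028] p [ 0.4301 -0.1877  0.2634] w 0.08518462749900309 j [-0.41  0.17 -0.    1.4  -0.    1.08]
[ 0.6058 -0.0158  0.263   2.5385]
travel [0.1572 0.189  0.0004] dr [ 1.00e-04  4.00e-04 -8.87e-01]
```

```bash
python3 -m crank '{"dr":[[0,0,-0.13],[0,0,-0.26],[0,0,-0.39],[0,0,-0.52],[0,0,-0.65],[0,0,-0.77],[0,0,-0.85],[0,0,-0.887],[0,0,-0.887],[0,0,-0.887]],"travel":[[0.025,0.03,0],[0.05,0.06,0],[0.075,0.09,0],[0.1,0.12,0],[0.123,0.148,0],[0.142,0.17,0],[0.153,0.184,0],[0.1572,0.189,0],[0.1572,0.189,0],[0.1572,0.189,0]],"hand":[0.085,0.085,0.085,0.085,0.085,0.085,0.07,0.05,0.05,0.05]}'; python3 go.py .69 0
python3 - <<'E'
from h import *
t=eyes.camera("top"); s=eyes.camera("side")
a=cv2.resize(t["color"][170:320,220:370][:,:,::-1],None,fx=4,fy=4,interpolation=cv2.INTER_CUBIC); cv2.imwrite("pics/tz2.png",a)
a=cv2.resize(s["color"][120:270,220:420][:,:,::-1],None,fx=4,fy=4,interpolation=cv2.INTER_CUBIC); cv2.imwrite("pics/sz2.png",a)
E
```

```text
clock: 2.8
eef_pos: [0.6052, -0.0184, 0.2634]
tool_rot: [0.3, 0.954, -0.0, -0.0]
ft_force: [0.2, -0.5, -0.6]
grip_width: 0.05
clk 2.8 F [ 0.18 -0.54 -0.6 ] T [-0.053 -0.023  0.014] p [ 0.6052 -0.0184  0.2634] w 0.049984539252519646 j [-0.03  0.45  0.39  1.51 -0.    0.58]
[ 0.6058 -0.0158  0.163   2.5385]
travel [0.001  0.0025 0.1004] dr [-0.0003 -0.0001 -0.0061]
```

View pics/sz2.png

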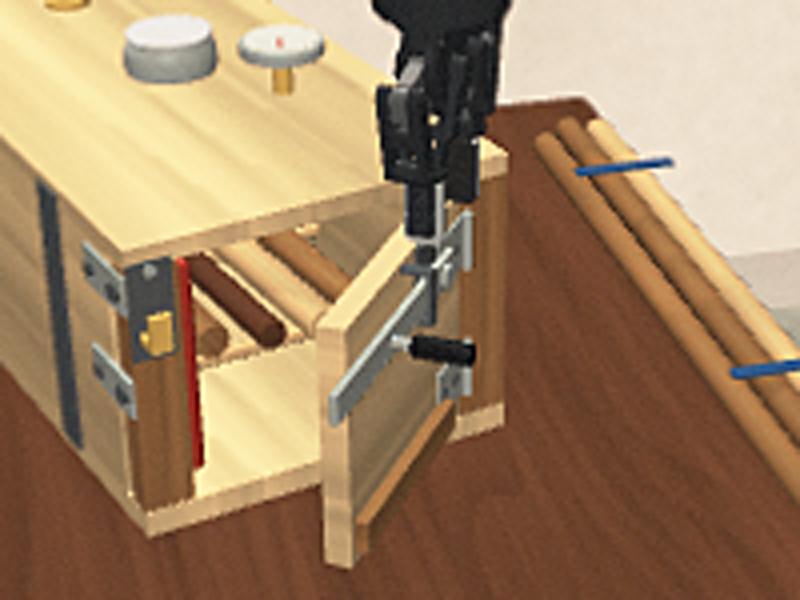

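The side view shows the fingers hanging above the knob, which is at about (443,350) in the zoom. I'm descending straight down with a 50 mm opening, leaving ~18 mm margin each side.

```bash
python3 -m crank '{"dr":[[0,0,-0.006],[0,0,-0.006],[0,0,-0.006],[0,0,-0.006],[0,0,-0.006],[0,0,-0.006],[0,0,-0.006],[0,0,-0.006]],"travel":[[0.001,0.0025,0.01],[0.001,0.0025,0.03],[0.001,0.0025,0.05],[0.001,0.0025,0.07],[0.001,0.0025,0.085],[0.001,0.0025,0.095],[0.001,0.0025,0.1],[0.001,0.0025,0.1]],"hand":[0.05,0.05,0.05,0.05,0.05,0.05,0.05,0.05]}'; python3 go.py .69 0
python3 - <<'E'
from h import *
t=eyes.camera("top"); s=eyes.camera("side")
a=cv2.resize(t["color"][170:320,220:370][:,:,::-1],None,fx=4,fy=4,interpolation=cv2.INTER_CUBIC); 
b=cv2.resize(s["color"][150:260,270:380][:,:,::-1],(600,600),interpolation=cv2.INTER_CUBIC); cv2.imwrite("pics/c3.png",cv2.resize(np.hstack([a,b]),(800,400)))
E
```

```text
clock: 3.9
eef_pos: [0.6063, -0.0152, 0.1633]
tool_rot: [0.296, 0.955, 0.0, 0.0]
ft_force: [0.1, 0.6, -0.1]
grip_width: 0.05
clk 3.9 F [ 0.1   0.6  -0.07] T [ 0.077  0.018 -0.021] p [ 0.6063 -0.0152  0.1633] w 0.05002402255772578 j [-0.03  0.49  0.18  1.27  0.    0.58]
[ 0.6058 -0.0158  0.163   2.5385]
travel [ 0.     -0.0008  0.0003] dr [0.0001 0.     0.0013]
```

View pics/c3.png

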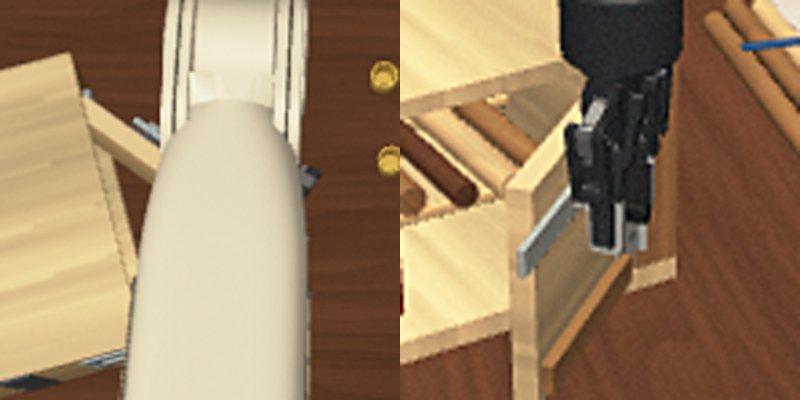

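The jaws straddle the knob and there's no contact force, so I'm closing the gripper.

```bash
python3 -m crank '{"dr":[[0,0,0],[0,0,0],[0,0,0],[0,0,0],[0,0,0],[0,0,0]],"travel":[[0,0,0],[0,0,0],[0,0,0],[0,0,0],[0,0,0],[0,0,0]],"hand":[0.03,0.015,0.008,0.008,0.008,0.008]}'; python3 go.py .69 0.015
python3 - <<'E'
from h import *
s=eyes.camera("side")
b=cv2.resize(s["color"][150:260,270:380][:,:,::-1],(600,600),interpolation=cv2.INTER_CUBIC); cv2.imwrite("pics/c4.png",b)
E
```

```text
clock: 4.75
eef_pos: [0.6061, -0.0166, 0.1639]
tool_rot: [0.297, 0.955, -0.001, 0.0]
ft_force: [-2.3, -5.3, 3.1]
grip_width: 0.0122
clk 4.75 F [-2.28 -5.26  3.08] T [-1.042  0.503  0.063] p [ 0.6061 -0.0166  0.1639] w 0.012224571345621733 j [-0.03  0.49  0.18  1.27 -0.    0.58]
[ 0.6058 -0.0158  0.178   2.5385]
travel [ 0.0007  0.0004 -0.0141] dr [-0.0018  0.0015  0.0002]
```

View pics/c4.png

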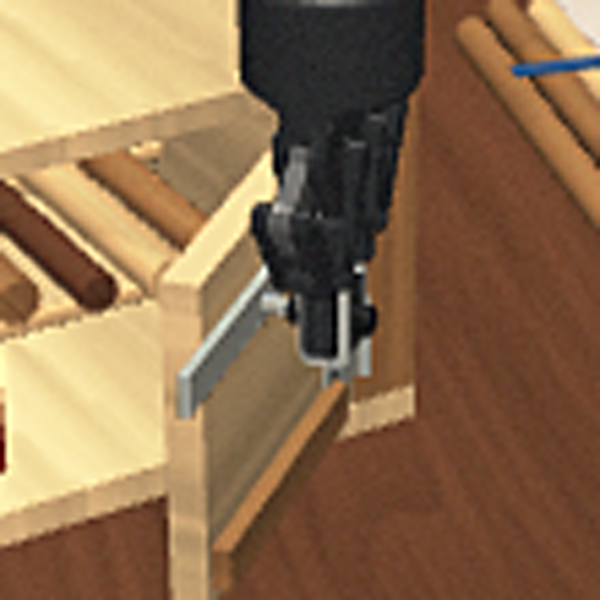

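Gripped: width is 12 mm, with a side load of about 6 N from a ~1 mm centring offset. From here I'll track the commanded pose, lift the bar 16 mm (latch ≈0.18), then swing the door.

```bash
cat > go2.py <<'E'
# usage: go2.py x y z az(cmd now)  then list of th:l  -> rows relative to cmd
import sys
from h import *
cx,cy,cz,ca=[float(v) for v in sys.argv[1:5]]
RX=np.array([np.cos(ca),np.sin(ca)]);RY=np.array([np.sin(ca),-np.cos(ca)])
az0=1.8485; H=np.array([.65951,.14149]); RB=np.array([[np.cos(az0),-np.sin(az0)],[np.sin(az0),np.cos(az0)]])
o=bot.get_obs(); f=o["ft_force"]; p=o["eef_pos"]
b=RB.T@(p[:2]-H); rr=np.hypot(*b)
print("clk",o["clock"],"F box x,y,z",(RB.T@f[:2]).round(2),f[2].round(2),"p-cmd",(p-[cx,cy,cz]).round(4),"w",o["grip_width"].round(4),"th from pos",round(np.arctan2(-b[0],b[1])-np.arctan2(.045,.1605),4),"rad",rr.round(4))
for a in sys.argv[5:]:
    th,l=[float(v) for v in a.split(":")]
    r=.0705+.09*np.cos(l); out=.0455
    q=H+RB@np.array([-r*np.sin(th)-out*np.cos(th), r*np.cos(th)-out*np.sin(th)]); d=q-[cx,cy]; z=.1633+.09*np.sin(l)
    print(a,"tr",[round(float(v),4) for v in (d@RX,d@RY,-(z-cz))],"dr",round(-(az0+th-ca),4),"->cmd",q.round(4),round(z,4),round(az0+th,4))
E
python3 go2.py .6063 -.0152 .1633 2.5398 .69:0 .69:.06 .69:.12 .69:.18 .65:.18 .58:.18 .5:.18 .42:.18 .34:.18 .26:.18 .19:.18 .14:.18 .12:.18
```

```text
Traceback (most recent call last):
  File "go2.py", line 9, in <module>
    print("clk",o["clock"],"F box x,y,z",(RB.T@f[:2]).round(2),f[2].round(2),"p-cmd",(p-[cx,cy,cz]).round(4),"w",o["grip_width"].round(4),"th from pos",round(np.arctan2(-b[0],b[1])-np.arctan2(.045,.1605),4),"rad",rr.round(4))
                                                                                                                 ^^^^^^^^^^^^^^^^^^^^^
AttributeError: 'float' object has no attribute 'round'
```

```bash
sed -i 's/o\["grip_width"\].round(4)/round(o["grip_width"],4)/' go2.py
python3 go2.py .6063 -.0152 .1633 2.5398 .69:0 .69:.06 .69:.12 .69:.18 .65:.18 .58:.18 .5:.18 .42:.18 .34:.18 .26:.18 .19:.18 .14:.18 .12:.18
```

```text
clk 4.8 F box x,y,z [-4.33  2.81] 4.19 p-cmd [-0.0002 -0.0013  0.0006] w 0.0123 th from pos 0.6938 rad 0.1668
.69:0 tr [-0.0004, -0.0013, -0.0] dr 0.0013 ->cmd [ 0.6059 -0.0165] 0.1633 2.5385
.69:.06 tr [-0.0004, -0.0011, -0.0054] dr 0.0013 ->cmd [ 0.606  -0.0164] 0.1687 2.5385
.69:.12 tr [-0.0004, -0.0006, -0.0108] dr 0.0013 ->cmd [ 0.6063 -0.016 ] 0.1741 2.5385
.69:.18 tr [-0.0004, 0.0002, -0.0161] dr 0.0013 ->cmd [ 0.6068 -0.0153] 0.1794 2.5385
.65:.18 tr [0.0059, -0.0015, -0.0161] dr 0.0413 ->cmd [ 0.6005 -0.0131] 0.1794 2.4985
.58:.18 tr [0.0173, -0.0038, -0.0161] dr 0.1113 ->cmd [ 0.5899 -0.0086] 0.1794 2.4285
.5:.18 tr [0.0304, -0.0055, -0.0161] dr 0.1913 ->cmd [ 0.5781 -0.0025] 0.1794 2.3485
.42:.18 tr [0.0436, -0.0061, -0.0161] dr 0.2713 ->cmd [0.5669 0.0044] 0.1794 2.2685
.34:.18 tr [0.0569, -0.0057, -0.0161] dr 0.3513 ->cmd [0.5562 0.0123] 0.1794 2.1885
.26:.18 tr [0.07, -0.0042, -0.0161] dr 0.4313 ->cmd [0.5462 0.021 ] 0.1794 2.1085
.19:.18 tr [0.0814, -0.0021, -0.0161] dr 0.5013 ->cmd [0.5381 0.0292] 0.1794 2.0385
.14:.18 tr [0.0894, -0.0, -0.0161] dr 0.5513 ->cmd [0.5326 0.0354] 0.1794 1.9885
.12:.18 tr [0.0926, 0.0009, -0.0161] dr 0.5713 ->cmd [0.5305 0.0379] 0.1794 1.9685
```

I'll swing first to θ≈0.2, well short of the striker, with the bar down. Then I'll lift.

```bash
python3 go2.py .6063 -.0152 .1633 2.5398 .69:0 .65:0 .58:0 .5:0 .42:0 .34:0 .26:0 .22:0 .2:0 | cut -c1-60
```

```text
clk 4.8 F box x,y,z [-4.33  2.81] 4.19 p-cmd [-0.0002 -0.001
.69:0 tr [-0.0004, -0.0013, -0.0] dr 0.0013 ->cmd [ 0.6059 -
.65:0 tr [0.006, -0.003, -0.0] dr 0.0413 ->cmd [ 0.5997 -0.0
.58:0 tr [0.0175, -0.0053, -0.0] dr 0.1113 ->cmd [ 0.5889 -0
.5:0 tr [0.0307, -0.0069, -0.0] dr 0.1913 ->cmd [ 0.5771 -0.
.42:0 tr [0.044, -0.0075, -0.0] dr 0.2713 ->cmd [0.5657 0.00
.34:0 tr [0.0574, -0.0071, -0.0] dr 0.3513 ->cmd [0.555  0.0
.26:0 tr [0.0706, -0.0055, -0.0] dr 0.4313 ->cmd [0.545  0.0
.22:0 tr [0.0772, -0.0044, -0.0] dr 0.4713 ->cmd [0.5402 0.0
.2:0 tr [0.0804, -0.0037, -0.0] dr 0.4913 ->cmd [0.5379 0.02
```

```bash
python3 -m crank '{"dr":[[0,0,0.001],[0,0,0.041],[0,0,0.111],[0,0,0.191],[0,0,0.271],[0,0,0.351],[0,0,0.431],[0,0,0.471],[0,0,0.491],[0,0,0.491]],"travel":[[-0.0004,-0.0013,0],[0.006,-0.003,0],[0.0175,-0.0053,0],[0.0307,-0.0069,0],[0.044,-0.0075,0],[0.0574,-0.0071,0],[0.0706,-0.0055,0],[0.0772,-0.0044,0],[0.0804,-0.0037,0],[0.0804,-0.0037,0]],"hand":[0.008,0.008,0.008,0.008,0.008,0.008,0.008,0.008,0.008,0.008]}'; python3 go2.py .5379 .0271 .1633 2.0488 .2:0 .2:.04 .2:.08 .2:.12 .2:.16 .2:.18
python3 - <<'E'
from h import *
s=eyes.camera("side")
b=cv2.resize(s["color"][130:270,200:360][:,:,::-1],(640,560),interpolation=cv2.INTER_CUBIC); cv2.imwrite("pics/c5.png",b)
E
```

```text
clock: 6.05
eef_pos: [0.5379, 0.0275, 0.1638]
tool_rot: [0.519, 0.855, 0.0, 0.0]
ft_force: [-2.9, -1.9, 6.2]
grip_width: 0.0121
clk 6.05 F box x,y,z [-1.03  3.36] 6.18 p-cmd [-0.      0.0004  0.0005] w 0.0121 th from pos 0.2017 rad 0.1667
.2:0 tr [0.0002, 0.0001, -0.0] dr 0.0003 ->cmd [0.5379 0.0273] 0.1633 2.0485
.2:.04 tr [0.0002, 0.0002, -0.0036] dr 0.0003 ->cmd [0.538  0.0273] 0.1669 2.0485
.2:.08 tr [0.0002, 0.0004, -0.0072] dr 0.0003 ->cmd [0.5382 0.0274] 0.1705 2.0485
.2:.12 tr [0.0002, 0.0007, -0.0108] dr 0.0003 ->cmd [0.5385 0.0276] 0.1741 2.0485
.2:.16 tr [0.0002, 0.0012, -0.0143] dr 0.0003 ->cmd [0.5389 0.0278] 0.1776 2.0485
.2:.18 tr [0.0002, 0.0015, -0.0161] dr 0.0003 ->cmd [0.5392 0.028 ] 0.1794 2.0485
```

View pics/c5.png

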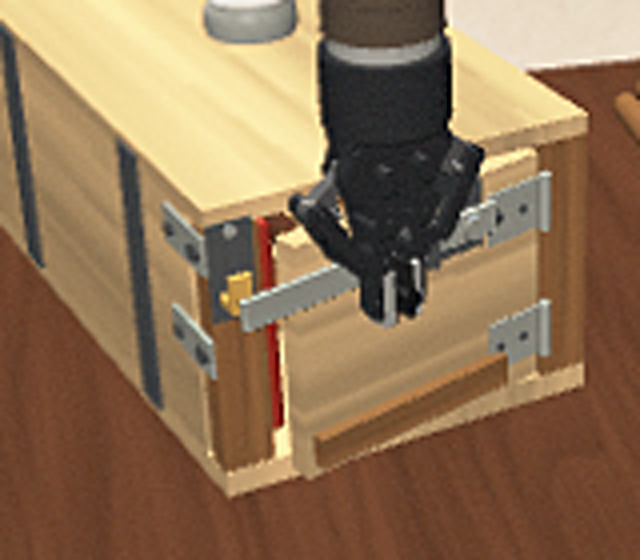

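The side view shows the door nearly closed, with the bar's free end at (245,310) in front of the striker at (235,293) and no contact. Now lifting the bar.

```bash
python3 -m crank '{"dr":[[0,0,0],[0,0,0],[0,0,0],[0,0,0],[0,0,0],[0,0,0],[0,0,0],[0,0,0]],"travel":[[0,0.0001,-0.002],[0,0.0002,-0.0045],[0,0.0003,-0.007],[0,0.0005,-0.01],[0,0.0008,-0.013],[0,0.0012,-0.016],[0,0.0015,-0.0175],[0,0.0015,-0.0175]],"hand":[0.008,0.008,0.008,0.008,0.008,0.008,0.008,0.008]}'; python3 go2.py .5392 .028 .1808 2.0488 .18:.18 .15:.18 .13:.18 .12:.18 .11:.18 .1:.18 
python3 - <<'E'
from h import *
s=eyes.camera("side")
b=cv2.resize(s["color"][130:270,200:360][:,:,::-1],(640,560),interpolation=cv2.INTER_CUBIC); cv2.imwrite("pics/c6.png",b)
E
```

```text
clock: 7.1
eef_pos: [0.5395, 0.0279, 0.1817]
tool_rot: [0.52, 0.854, 0.0, 0.001]
ft_force: [-1.3, 0.2, -2.2]
grip_width: 0.0121
clk 7.1 F box x,y,z [0.55 1.25] -2.25 p-cmd [ 0.0003 -0.0001  0.0009] w 0.0121 th from pos 0.2072 rad 0.1653
.18:.18 tr [0.0032, -0.0009, 0.0014] dr 0.0203 ->cmd [0.5369 0.0304] 0.1794 2.0285
.15:.18 tr [0.008, -0.0021, 0.0014] dr 0.0503 ->cmd [0.5337 0.0341] 0.1794 1.9985
.13:.18 tr [0.0112, -0.0028, 0.0014] dr 0.0703 ->cmd [0.5315 0.0367] 0.1794 1.9785
.12:.18 tr [0.0128, -0.0032, 0.0014] dr 0.0803 ->cmd [0.5305 0.0379] 0.1794 1.9685
.11:.18 tr [0.0145, -0.0035, 0.0014] dr 0.0903 ->cmd [0.5295 0.0392] 0.1794 1.9585
.1:.18 tr [0.0161, -0.0038, 0.0014] dr 0.1003 ->cmd [0.5285 0.0405] 0.1794 1.9485
```

View pics/c6.png

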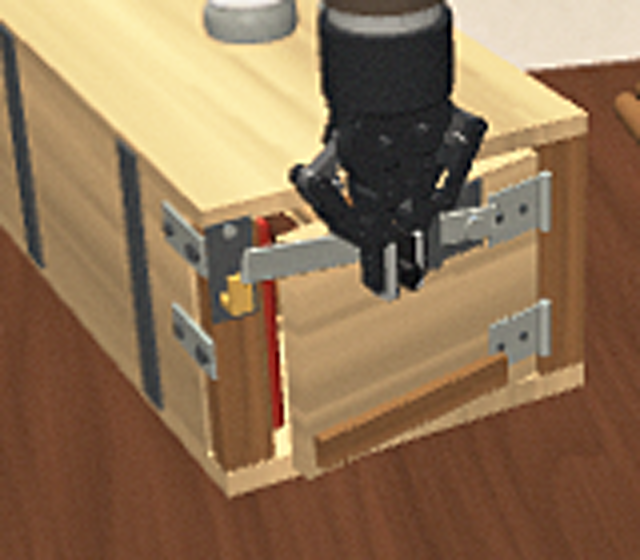

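The bar is lifted and the only load is its weight, about 2 N. I'm approaching to just before the earliest seal contact.

```bash
python3 go2.py .5392 .028 .1808 2.0488 .09:.19 .08:.19 .07:.19 | tail -3; python3 -m crank '{"dr":[[0,0,0.02],[0,0,0.05],[0,0,0.07],[0,0,0.09],[0,0,0.1],[0,0,0.11],[0,0,0.12],[0,0,0.12]],"travel":[[0.0032,-0.0007,0],[0.008,-0.0018,0],[0.0112,-0.0026,0],[0.0145,-0.0033,0],[0.0161,-0.0036,0],[0.0177,-0.0039,0],[0.0193,-0.0042,0],[0.0193,-0.0042,0]],"hand":[0.008,0.008,0.008,0.008,0.008,0.008,0.008,0.008]}'
```

```text
.09:.19 tr [0.0177, -0.0039, 0.0005] dr 0.1103 ->cmd [0.5276 0.0419] 0.1803 1.9385
.08:.19 tr [0.0193, -0.0042, 0.0005] dr 0.1203 ->cmd [0.5266 0.0432] 0.1803 1.9285
.07:.19 tr [0.021, -0.0044, 0.0005] dr 0.1303 ->cmd [0.5256 0.0446] 0.1803 1.9185
clock: 8.15
eef_pos: [0.5265, 0.0433, 0.1808]
tool_rot: [0.57, 0.822, -0.0, -0.0]
ft_force: [-2.0, -0.5, -0.6]
grip_width: 0.0118
```

```bash
python3 go2.py .5266 .0431 .1808 1.9288 .07:.19 .06:.19 .05:.19 .04:.19 .03:.19 .02:.19 .01:.19 0:.19 | cut -c1-150
python3 - <<'E'
from h import *
s=eyes.camera("side")
b=cv2.resize(s["color"][150:230,230:330][:,:,::-1],(700,560),interpolation=cv2.INTER_CUBIC); cv2.imwrite("pics/c7.png",b)
E
```

```text
clk 8.15 F box x,y,z [0.08 2.06] -0.59 p-cmd [-0.0001  0.0002 -0.    ] w 0.0118 th from pos 0.0846 rad 0.1653
.07:.19 tr [0.0017, -0.0004, 0.0005] dr 0.0103 ->cmd [0.5256 0.0446] 0.1803 1.9185
.06:.19 tr [0.0033, -0.0008, 0.0005] dr 0.0203 ->cmd [0.5247 0.0459] 0.1803 1.9085
.05:.19 tr [0.0049, -0.0012, 0.0005] dr 0.0303 ->cmd [0.5237 0.0473] 0.1803 1.8985
.04:.19 tr [0.0065, -0.0016, 0.0005] dr 0.0403 ->cmd [0.5228 0.0486] 0.1803 1.8885
.03:.19 tr [0.0081, -0.002, 0.0005] dr 0.0503 ->cmd [0.5219 0.05  ] 0.1803 1.8785
.02:.19 tr [0.0097, -0.0024, 0.0005] dr 0.0603 ->cmd [0.521  0.0514] 0.1803 1.8685
.01:.19 tr [0.0114, -0.0027, 0.0005] dr 0.0703 ->cmd [0.5201 0.0528] 0.1803 1.8585
0:.19 tr [0.013, -0.0031, 0.0005] dr 0.0803 ->cmd [0.5192 0.0542] 0.1803 1.8485
```

View pics/c7.png

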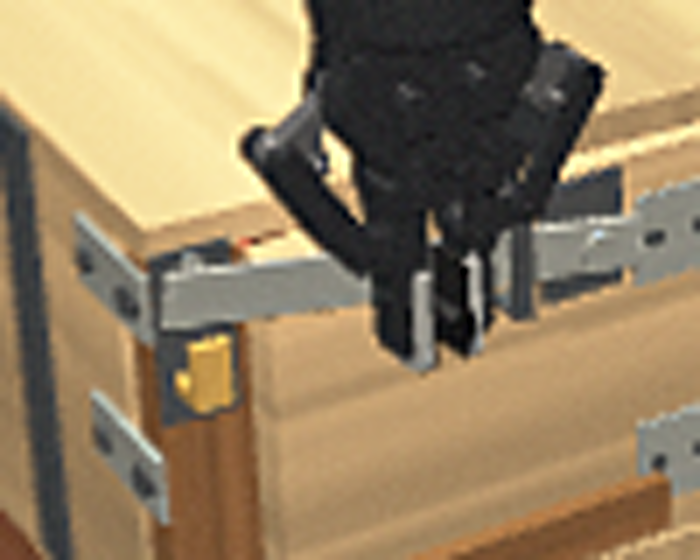

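The bar is clear above the lip, with its underside at row ~330 and the lip top at ~340. I'm feeling inward in small steps.

```bash
python3 -m crank '{"dr":[[0,0,0.005],[0,0,0.01],[0,0,0.015],[0,0,0.02],[0,0,0.025],[0,0,0.03],[0,0,0.03]],"travel":[[0.0009,-0.0002,0],[0.0017,-0.0004,0],[0.0025,-0.0006,0],[0.0033,-0.0008,0],[0.0041,-0.001,0],[0.0049,-0.0012,0],[0.0049,-0.0012,0]],"hand":[0.008,0.008,0.008,0.008,0.008,0.008,0.008]}' >/dev/null; python3 go2.py .5237 .0471 .1808 1.8988 .04:.19 .03:.19 .02:.19 .01:.19 0:.19 -.01:.19 -.02:.19
```

```text
clk 9.075 F box x,y,z [-1.74  4.11] -0.6 p-cmd [-0.0001  0.0003 -0.    ] w 0.0122 th from pos 0.0545 rad 0.1653
.04:.19 tr [0.0017, -0.0004, 0.0005] dr 0.0103 ->cmd [0.5228 0.0486] 0.1803 1.8885
.03:.19 tr [0.0033, -0.0008, 0.0005] dr 0.0203 ->cmd [0.5219 0.05  ] 0.1803 1.8785
.02:.19 tr [0.0049, -0.0012, 0.0005] dr 0.0303 ->cmd [0.521  0.0514] 0.1803 1.8685
.01:.19 tr [0.0065, -0.0016, 0.0005] dr 0.0403 ->cmd [0.5201 0.0528] 0.1803 1.8585
0:.19 tr [0.0082, -0.002, 0.0005] dr 0.0503 ->cmd [0.5192 0.0542] 0.1803 1.8485
-.01:.19 tr [0.0098, -0.0024, 0.0005] dr 0.0603 ->cmd [0.5183 0.0556] 0.1803 1.8385
-.02:.19 tr [0.0114, -0.0027, 0.0005] dr 0.0703 ->cmd [0.5175 0.057 ] 0.1803 1.8285
```

```bash
python3 -m crank '{"dr":[[0,0,0.004],[0,0,0.008],[0,0,0.012],[0,0,0.016],[0,0,0.02],[0,0,0.02]],"travel":[[0.0007,-0.0003,0],[0.0014,-0.0005,0],[0.0021,-0.0007,0],[0.0027,-0.0009,0],[0.0033,-0.001,0],[0.0033,-0.001,0]],"hand":[0.008,0.008,0.008,0.008,0.008,0.008]}' >/dev/null; python3 go2.py .5219 .0500 .1808 1.8788 .02:.19 .01:.19 0:.19 -.01:.19 -.02:.19
```

```text
clk 9.825 F box x,y,z [-4.91  3.19] -1.38 p-cmd [ 0.0001 -0.0002  0.    ] w 0.0121 th from pos 0.0367 rad 0.1653
.02:.19 tr [0.0016, -0.0005, 0.0005] dr 0.0103 ->cmd [0.521  0.0514] 0.1803 1.8685
.01:.19 tr [0.0032, -0.0009, 0.0005] dr 0.0203 ->cmd [0.5201 0.0528] 0.1803 1.8585
0:.19 tr [0.0048, -0.0013, 0.0005] dr 0.0303 ->cmd [0.5192 0.0542] 0.1803 1.8485
-.01:.19 tr [0.0064, -0.0017, 0.0005] dr 0.0403 ->cmd [0.5183 0.0556] 0.1803 1.8385
-.02:.19 tr [0.008, -0.0021, 0.0005] dr 0.0503 ->cmd [0.5175 0.057 ] 0.1803 1.8285
```

```bash
python3 -m crank '{"dr":[[0,0,0.003],[0,0,0.006],[0,0,0.009],[0,0,0.012],[0,0,0.012],[0,0,0.012]],"travel":[[0.0005,-0.0001,0],[0.001,-0.0003,0],[0.0015,-0.0004,0],[0.002,-0.0005,0],[0.002,-0.0005,0],[0.002,-0.0005,0]],"hand":[0.008,0.008,0.008,0.008,0.008,0.008]}' >/dev/null; python3 go2.py .5208 .0518 .1808 1.8668 .01:.19 0:.19 -.01:.19 -.02:.19; for i in 1 2; do python3 - <<'E'
from h import *
eyes.camera("top"); o=bot.get_obs();f=o["ft_force"];print(f.round(2), f[0]*np.cos(1.8485)+f[1]*np.sin(1.8485),o["ft_torque"].round(3))
E
done
```

```text
clk 10.575 F box x,y,z [-6.95  1.66] -2.01 p-cmd [ 0.0004 -0.0008  0.0001] w 0.0119 th from pos 0.0287 rad 0.1653
.01:.19 tr [0.0011, -0.0004, 0.0005] dr 0.0083 ->cmd [0.5201 0.0528] 0.1803 1.8585
0:.19 tr [0.0027, -0.0008, 0.0005] dr 0.0183 ->cmd [0.5192 0.0542] 0.1803 1.8485
-.01:.19 tr [0.0043, -0.0013, 0.0005] dr 0.0283 ->cmd [0.5183 0.0556] 0.1803 1.8385
-.02:.19 tr [0.0059, -0.0017, 0.0005] dr 0.0383 ->cmd [0.5175 0.057 ] 0.1803 1.8285
[ 0.24 -7.99 -1.04] -7.751668869249109 [-1.421 -0.046  0.087]
[-0.39 -7.45 -1.29] -7.058653388868462 [-1.376  0.031  0.079]
```

```bash
python3 -m crank '{"dr":[[0,0,0.003],[0,0,0.006],[0,0,0.009],[0,0,0.012],[0,0,0.015],[0,0,0.018],[0,0,0.018],[0,0,0.018]],"travel":[[0.0005,-0.0001,0],[0.001,-0.0003,0],[0.0015,-0.0004,0],[0.002,-0.0005,0],[0.0025,-0.0007,0],[0.003,-0.0008,0],[0.003,-0.0008,0],[0.003,-0.0008,0]],"hand":[0.008,0.008,0.008,0.008,0.008,0.008,0.008,0.008]}' >/dev/null; python3 go2.py .5191 .0544 .1808 1.8488 -.01:.19 -.02:.19; for i in 1 2; do python3 - <<'E'
from h import *
eyes.camera("top"); o=bot.get_obs();f=o["ft_force"];print(f.round(2), f[0]*np.cos(1.8485)+f[1]*np.sin(1.8485),o["ft_torque"].round(3))
E
done
```

```text
clk 11.675 F box x,y,z [-10.46   0.66] -2.59 p-cmd [ 0.0012 -0.0019  0.0003] w 0.0118 th from pos 0.0179 rad 0.1652
-.01:.19 tr [0.0014, -0.0004, 0.0005] dr 0.0103 ->cmd [0.5183 0.0556] 0.1803 1.8385
-.02:.19 tr [0.0029, -0.0009, 0.0005] dr 0.0203 ->cmd [0.5175 0.057 ] 0.1803 1.8285
[ 1.85 -9.4  -1.83] -9.54507291163543 [-1.963 -0.28   0.2  ]
[ 1.69 -9.52 -1.31] -9.618432310062955 [-1.974 -0.349  0.227]
```

```bash
python3 -m crank '{"dr":[[0,0,0.001],[0,0,0.002],[0,0,0.003],[0,0,0.004],[0,0,0.005],[0,0,0.005],[0,0,0.005]],"travel":[[0.0005,-0.0001,0],[0.001,-0.0003,0],[0.0015,-0.0004,0],[0.002,-0.0005,0],[0.0025,-0.0007,0],[0.0025,-0.0007,0],[0.0025,-0.0007,0]],"hand":[0.008,0.008,0.008,0.008,0.008,0.008,0.008]}' >/dev/null; python3 go2.py .5178 .0566 .1808 1.8438 -.02:.19; for i in 1 2 3; do python3 - <<'E'
from h import *
eyes.camera("top"); o=bot.get_obs();f=o["ft_force"];print(f.round(2), f[0]*np.cos(1.8485)+f[1]*np.sin(1.8485),o["ft_torque"].round(3))
E
done
python3 - <<'E'
from h import *
s=eyes.camera("side")
b=cv2.resize(s["color"][150:230,230:330][:,:,::-1],(700,560),interpolation=cv2.INTER_CUBIC); cv2.imwrite("pics/c8.png",b)
E
```

```text
clk 12.65 F box x,y,z [-12.73   1.69] -1.92 p-cmd [ 0.0018 -0.003   0.0004] w 0.0121 th from pos 0.0102 rad 0.1652
-.02:.19 tr [0.0005, -0.0002, 0.0005] dr 0.0153 ->cmd [0.5175 0.057 ] 0.1803 1.8285
[  3.64 -13.    -2.28] -13.498903554751296 [-2.662 -0.598  0.199]
[  3.25 -13.58  -2.11] -13.953505334518756 [-2.615 -0.603  0.205]
[  3.33 -12.39  -1.05] -12.831044224706202 [-2.622 -0.635  0.22 ]
```

View pics/c8.png

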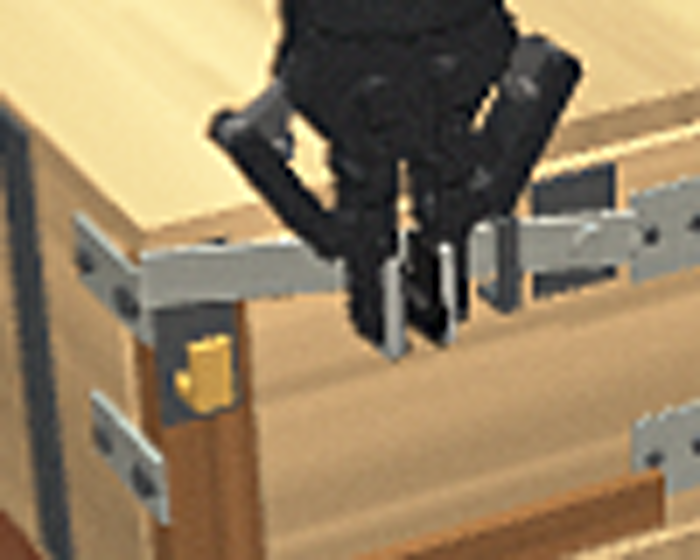

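Force at the knob is ~13.3 N, or ~14.6 N with the yaw moment included, inside the 11 to 19 N window. The bar is clear above and behind the lip, so I'm lowering it gently in stages.

```bash
python3 -m crank '{"dr":[[0,0,0],[0,0,0],[0,0,0],[0,0,0],[0,0,0],[0,0,0],[0,0,0],[0,0,0]],"travel":[[0,-0.0002,0.0015],[0,-0.0005,0.003],[0,-0.0007,0.0045],[0,-0.0009,0.006],[0,-0.001,0.007],[0,-0.0011,0.008],[0,-0.0012,0.009],[0,-0.0012,0.009]],"hand":[0.008,0.008,0.008,0.008,0.008,0.008,0.008,0.008]}'; python3 go2.py .5167 .0563 .1718 1.8438; for i in 1 2 ; do python3 - <<'E'
from h import *
s=eyes.camera("side"); o=bot.get_obs();f=o["ft_force"];print(f.round(2), f[0]*np.cos(1.8485)+f[1]*np.sin(1.8485),o["ft_torque"].round(3))
b=cv2.resize(s["color"][150:230,230:330][:,:,::-1],(700,560),interpolation=cv2.INTER_CUBIC); cv2.imwrite("pics/c9.png",b)
E
done
```

```text
clock: 13.85
eef_pos: [0.5189, 0.0532, 0.1739]
tool_rot: [0.605, 0.796, -0.001, 0.004]
ft_force: [0.2, -13.0, 5.1]
grip_width: 0.0121
clk 13.85 F box x,y,z [-12.57   3.37] 5.09 p-cmd [ 0.0022 -0.0031  0.0021] w 0.0121 th from pos 0.0097 rad 0.166
[  0.06 -13.9    4.88] -13.380911497599698 [-2.61  -0.518  0.207]
[ -0.53 -14.72   4.49] -14.012886377357894 [-2.642 -0.496  0.225]
```

View pics/c9.png

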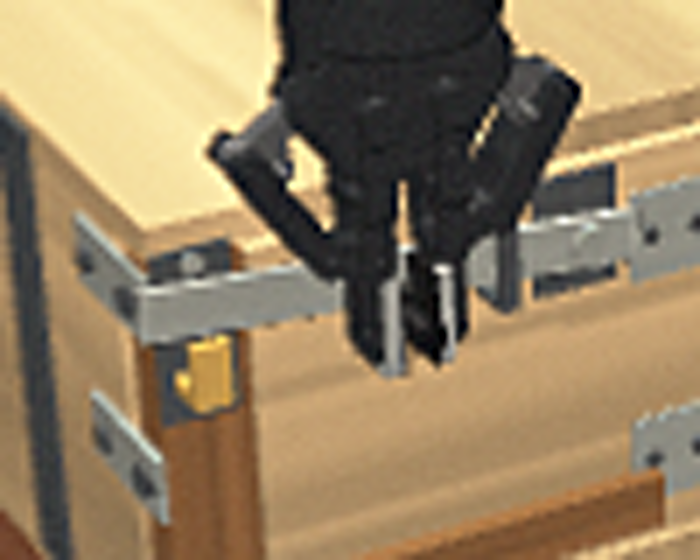

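Fz went from −2 to +5 N about 10 mm above home. That's either the lip top or pad and knob friction. I'll back up 2.5 mm and read the force to tell which.

```bash
python3 -m crank '{"dr":[[0,0,0],[0,0,0],[0,0,0],[0,0,0]],"travel":[[0,0.0002,-0.0012],[0,0.0004,-0.0025],[0,0.0004,-0.0025],[0,0.0004,-0.0025]],"hand":[0.008,0.008,0.008,0.008]}'; for i in 1 2 ; do python3 go2.py .5171 .0564 .1743 1.8438;python3 - <<'E'
from h import *
s=eyes.camera("side"); o=bot.get_obs();f=o["ft_force"];print(f.round(2), f[0]*np.cos(1.8485)+f[1]*np.sin(1.8485),o["ft_torque"].round(3))
E
done
```

```text
clock: 14.45
eef_pos: [0.5191, 0.0533, 0.1761]
tool_rot: [0.605, 0.796, -0.001, 0.004]
ft_force: [0.1, -14.6, 3.4]
grip_width: 0.0119
clk 14.45 F box x,y,z [-14.09   3.95] 3.37 p-cmd [ 0.002  -0.0031  0.0018] w 0.0119 th from pos 0.01 rad 0.1658
[  0.74 -13.75   4.54] -13.428687764691423 [-2.616 -0.494  0.228]
clk 14.5 F box x,y,z [-13.43   3.05] 4.54 p-cmd [ 0.002  -0.0031  0.0018] w 0.0119 th from pos 0.01 rad 0.1658
[ -0.52 -14.28   4.43] -13.591574390239487 [-2.673 -0.477  0.19 ]
```

```bash
python3 - <<'E'
from h import *
s=eyes.camera("side"); t=eyes.camera("top")
b=cv2.resize(s["color"][165:215,240:300][:,:,::-1],(720,600),interpolation=cv2.INTER_CUBIC); cv2.imwrite("pics/c10.png",b)
a=cv2.resize(t["color"][180:320,240:380][:,:,::-1],(560,560),interpolation=cv2.INTER_CUBIC); cv2.imwrite("pics/c10t.png",a)
E
```

```text
(no output)
```

View pics/c10.png

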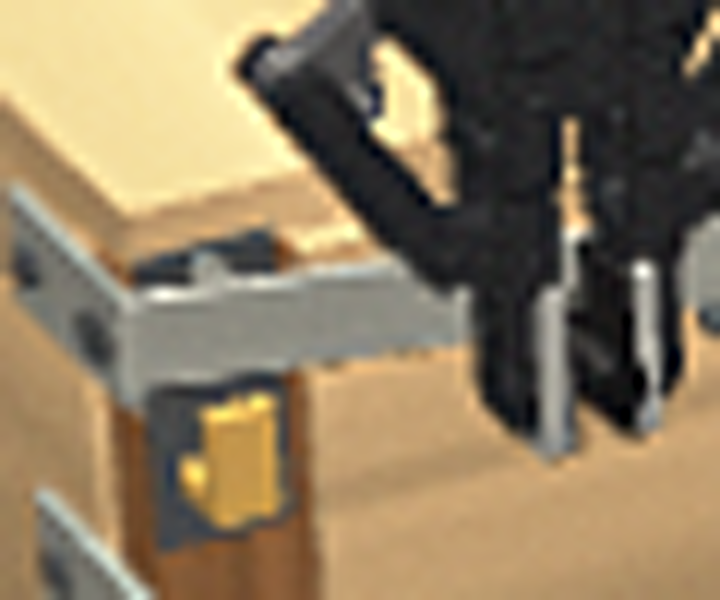

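View pics/c10t.png

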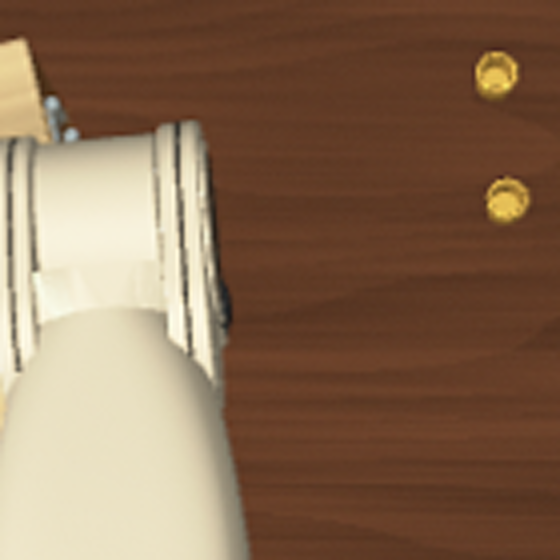

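The bar hangs free, with dark plate visible between its underside and the lip at rows 375–400, yet Fz stayed at +4 N. So it was knob/pad friction, not the lip. I'm continuing down in small checked steps.

```bash
python3 -m crank '{"dr":[[0,0,0],[0,0,0],[0,0,0],[0,0,0],[0,0,0]],"travel":[[0,-0.0002,0.001],[0,-0.0003,0.002],[0,-0.0004,0.003],[0,-0.0005,0.004],[0,-0.0005,0.004]],"hand":[0.008,0.008,0.008,0.008,0.008]}'; for i in 1 2 ; do python3 go2.py .5166 .0562 .1703 1.8438;python3 - <<'E'
from h import *
s=eyes.camera("side"); o=bot.get_obs();f=o["ft_force"];print(f.round(2), f[0]*np.cos(1.8485)+f[1]*np.sin(1.8485),o["ft_torque"].round(3))
b=cv2.resize(s["color"][165:215,240:300][:,:,::-1],(720,600),interpolation=cv2.INTER_CUBIC); cv2.imwrite("pics/c11.png",b)
E
done
```

```text
clock: 15.28
eef_pos: [0.5185, 0.0532, 0.1712]
tool_rot: [0.605, 0.796, -0.001, 0.004]
ft_force: [2.1, -13.0, -0.7]
grip_width: 0.0116
clk 15.275 F box x,y,z [-13.04   1.53] -0.67 p-cmd [ 0.0019 -0.003   0.0009] w 0.0116 th from pos 0.0084 rad 0.1663
[  2.34 -13.63  -0.4 ] -13.753042919449141 [-2.596 -0.611  0.153]
clk 15.325 F box x,y,z [-13.75   1.49] -0.4 p-cmd [ 0.0019 -0.003   0.0009] w 0.0121 th from pos 0.0084 rad 0.1663
[  2.57 -13.13  -0.95] -13.334588690609468 [-2.557 -0.576  0.183]
```

View pics/c11.png

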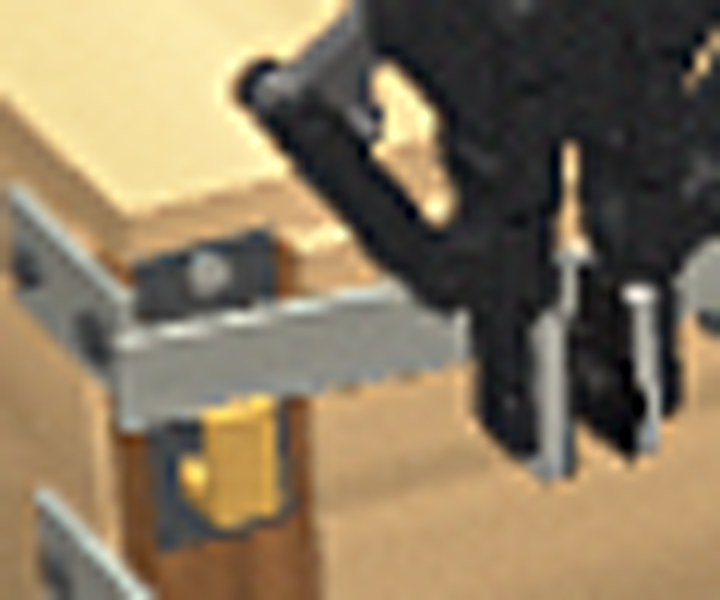

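Fz dropped back to about −0.7 N, so the bar is moving freely with stick-slip in the pads. Continuing down.

```bash
python3 -m crank '{"dr":[[0,0,0],[0,0,0],[0,0,0],[0,0,0]],"travel":[[0,-0.0001,0.001],[0,-0.0002,0.002],[0,-0.0003,0.003],[0,-0.0003,0.003]],"hand":[0.008,0.008,0.008,0.008]}'; for i in 1 2 ; do python3 go2.py .5163 .0561 .1673 1.8438;python3 - <<'E'
from h import *
s=eyes.camera("side"); o=bot.get_obs();f=o["ft_force"];print(f.round(2), f[0]*np.cos(1.8485)+f[1]*np.sin(1.8485),o["ft_torque"].round(3))
b=cv2.resize(s["color"][165:215,240:300][:,:,::-1],(720,600),interpolation=cv2.INTER_CUBIC); cv2.imwrite("pics/c12.png",b)
E
done
```

```text
clock: 15.88
eef_pos: [0.5184, 0.0532, 0.1686]
tool_rot: [0.605, 0.796, -0.001, 0.004]
ft_force: [1.4, -13.5, 1.2]
grip_width: 0.0121
clk 15.875 F box x,y,z [-13.38   2.33] 1.23 p-cmd [ 0.0021 -0.0029  0.0013] w 0.0121 th from pos 0.0083 rad 0.1664
[  1.62 -13.3    0.7 ] -13.234097227469407 [-2.541 -0.67   0.215]
clk 15.925 F box x,y,z [-13.23   2.09] 0.7 p-cmd [ 0.0022 -0.0029  0.0013] w 0.0122 th from pos 0.0083 rad 0.1664
[  1.18 -13.3    0.59] -13.117447851963169 [-2.556 -0.655  0.181]
```

View pics/c12.png

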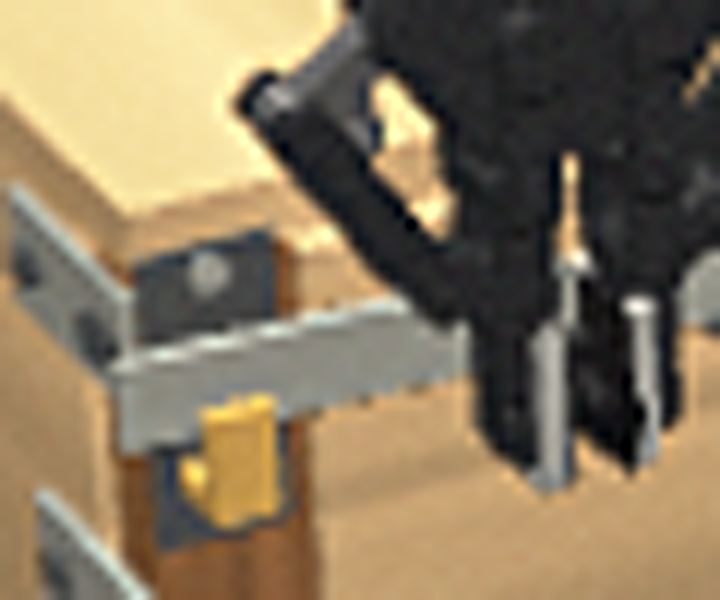

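The lip at (240,400–440) now hides the lower part of the bar, so the bar is behind it and going into the slot. I'm lowering the rest of the way.

```bash
python3 -m crank '{"dr":[[0,0,0],[0,0,0],[0,0,0],[0,0,0],[0,0,0],[0,0,0]],"travel":[[0,0,0.001],[0,0,0.002],[0,0,0.003],[0,0,0.004],[0,0,0.005],[0,0,0.005]],"hand":[0.008,0.008,0.008,0.008,0.008,0.008]}'; for i in 1 2 ; do python3 go2.py .5163 .0561 .1623 1.8438;python3 - <<'E'
from h import *
s=eyes.camera("side"); o=bot.get_obs();f=o["ft_force"];print(f.round(2), f[0]*np.cos(1.8485)+f[1]*np.sin(1.8485),o["ft_torque"].round(3))
b=cv2.resize(s["color"][165:215,240:300][:,:,::-1],(720,600),interpolation=cv2.INTER_CUBIC); cv2.imwrite("pics/c13.png",b)
E
done
```

```text
clock: 16.73
eef_pos: [0.5183, 0.0531, 0.1639]
tool_rot: [0.605, 0.796, -0.001, 0.004]
ft_force: [1.8, -12.9, 4.0]
grip_width: 0.012
clk 16.725 F box x,y,z [-12.92   1.76] 3.97 p-cmd [ 0.002  -0.003   0.0016] w 0.012 th from pos 0.0083 rad 0.1666
[  1.39 -12.98   3.54] -12.866688010634467 [-2.618 -0.16   0.225]
clk 16.775 F box x,y,z [-12.87   2.23] 3.54 p-cmd [ 0.002  -0.003   0.0016] w 0.0117 th from pos 0.0083 rad 0.1666
[  0.8  -14.05   4.14] -13.730506516291925 [-2.655 -0.174  0.216]
```

View pics/c13.png

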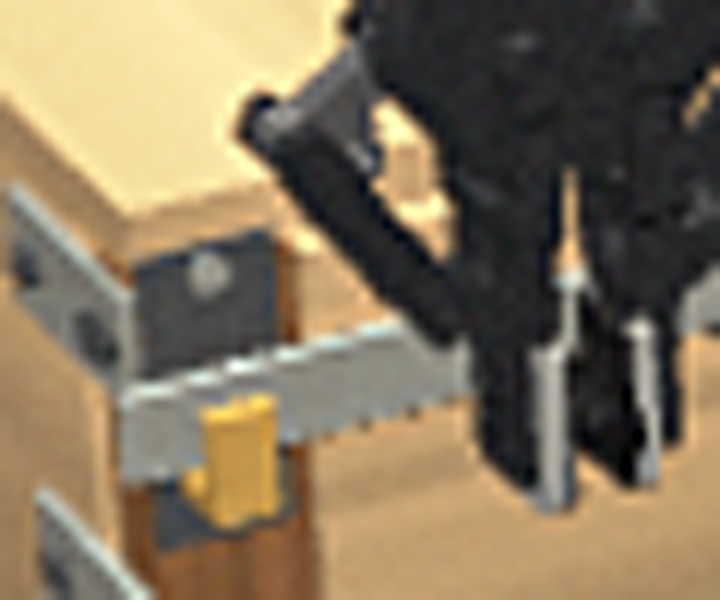

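The bar is down, with TCP z at 0.1639 as when it was first gripped level. Now I'll ease the pressing off so the lip takes over the seal load, watching the door position.

```bash
python3 -m crank '{"dr":[[0,0,0],[0,0,0],[0,0,0],[0,0,0],[0,0,0],[0,0,0],[0,0,0]],"travel":[[-0.0006,0,0],[-0.0012,0,0],[-0.0018,0,0],[-0.0024,0,0],[-0.003,0,0],[-0.0036,0,0],[-0.0036,0,0]],"hand":[0.008,0.008,0.008,0.008,0.008,0.008,0.008]}'; python3 go2.py .5173 .0526 .1623 1.8438;python3 - <<'E'
from h import *
s=eyes.camera("side"); o=bot.get_obs();f=o["ft_force"];print(f.round(2), f[0]*np.cos(1.8485)+f[1]*np.sin(1.8485),o["ft_torque"].round(3))
E
```

```text
clock: 17.7
eef_pos: [0.5189, 0.0522, 0.1639]
tool_rot: [0.604, 0.797, 0.001, 0.002]
ft_force: [-0.3, -7.1, 3.7]
grip_width: 0.0121
clk 17.7 F box x,y,z [-6.72  2.22] 3.69 p-cmd [ 0.0016 -0.0004  0.0016] w 0.0121 th from pos 0.0146 rad 0.1665
[-0.18 -6.14  3.11] -5.859873372703749 [-1.278  0.058  0.285]
```

Force fell by 7 N for 1 mm of door movement, much more than the seal's 2.5 N/mm at the knob, so the lip is carrying it. I'll ease the rest, then open.

```bash
python3 -m crank '{"dr":[[0,0,-0.004],[0,0,-0.008],[0,0,-0.01],[0,0,-0.01]],"travel":[[-0.0007,0,0],[-0.0014,0,0],[-0.002,0,0],[-0.002,0,0]],"hand":[0.008,0.008,0.008,0.008]}'; python3 go2.py .5178 .0507 .1623 1.8538
```

```text
clock: 18.25
eef_pos: [0.5189, 0.0522, 0.1639]
tool_rot: [0.6, 0.8, 0.002, 0.001]
ft_force: [-0.7, -0.7, 7.2]
grip_width: 0.0122
clk 18.25 F box x,y,z [-0.49  0.88] 7.15 p-cmd [0.0011 0.0015 0.0016] w 0.0122 th from pos 0.0147 rad 0.1666
```

```bash
python3 -m crank '{"dr":[[0,0,0],[0,0,0],[0,0,0],[0,0,0],[0,0,0],[0,0,0]],"travel":[[0,0,0],[0,0,0],[0,0,0],[0,0,0],[0,0,0],[0,0,0]],"hand":[0.015,0.022,0.032,0.042,0.05,0.05]}'; python3 - <<'E'
from h import *
s=eyes.camera("side"); o=bot.get_obs();print(o["ft_force"].round(2))
b=cv2.resize(s["color"][150:230,230:330][:,:,::-1],(700,560),interpolation=cv2.INTER_CUBIC); cv2.imwrite("pics/c14.png",b)
E
```

```text
clock: 19.0
eef_pos: [0.5176, 0.051, 0.1623]
tool_rot: [0.6, 0.8, 0.0, -0.0]
ft_force: [-0.5, -0.3, -0.2]
grip_width: 0.0502
[-0.23 -0.02 -0.1 ]
```

View pics/c14.png

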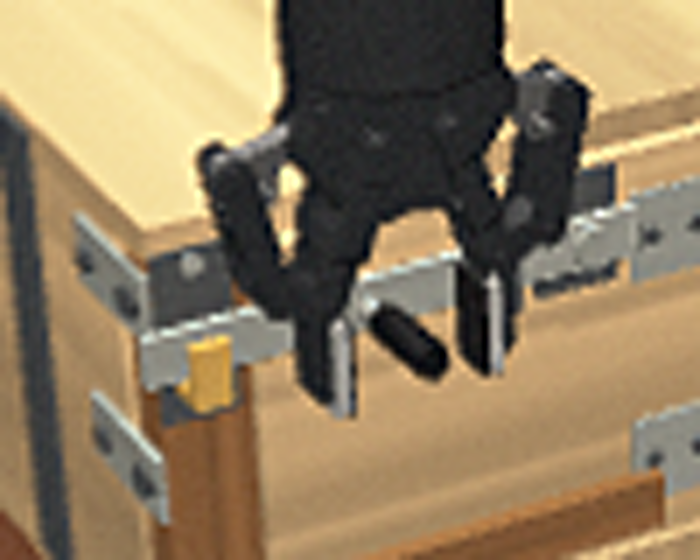

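The jaws are clear on both sides of the knob, all forces are zero, and the door is held by the bar behind the lip. Retracting up and then outward.

```bash
python3 -m crank '{"dr":[[0,0,0],[0,0,0],[0,0,0],[0,0,0],[0,0,0],[0,0,0],[0,0,0],[0,0,0],[0,0,0],[0,0,0]],"travel":[[0,0,-0.01],[0,0,-0.03],[0,0,-0.055],[0,0,-0.08],[0,0,-0.11],[-0.03,0,-0.13],[-0.07,0,-0.14],[-0.12,0,-0.14],[-0.16,0,-0.14],[-0.18,0,-0.14]],"hand":[0.05,0.05,0.05,0.05,0.05,0.05,0.05,0.05,0.05,0.05]}';python3 -m crank '{"dr":[[0,0,0],[0,0,0],[0,0,0],[0,0,0],[0,0,0],[0,0,0]],"travel":[[-0.02,0,0],[-0.06,0,0],[-0.11,0,0],[-0.15,0,0],[-0.17,0,0],[-0.17,0,0]],"hand":[0.05,0.05,0.05,0.05,0.05,0.05]}'; python3 - <<'E'
from h import *
s=eyes.camera("side"); t=eyes.camera("top"); o=bot.get_obs();print(o["ft_force"].round(2),o["joint_pos"].round(2))
b=cv2.resize(s["color"][140:250,220:360][:,:,::-1],(760,597),interpolation=cv2.INTER_CUBIC); cv2.imwrite("pics/c15.png",b)
cv2.imwrite("pics/c15t.png",t["color"][:,:,::-1]);cv2.imwrite("pics/c15s.png",s["color"][:,:,::-1])
a=cv2.resize(t["color"][180:310,230:360][:,:,::-1],(590,590),interpolation=cv2.INTER_CUBIC); cv2.imwrite("pics/c15tz.png",a)
E
```

```text
clock: 20.3
eef_pos: [0.5682, -0.1238, 0.3027]
tool_rot: [0.601, 0.799, 0.0, 0.0]
ft_force: [0.1, -0.3, -0.0]
grip_width: 0.0499
clock: 21.05
eef_pos: [0.6156, -0.286, 0.3014]
tool_rot: [0.601, 0.799, 0.0, -0.001]
ft_force: [0.4, 0.9, -0.5]
grip_width: 0.0502
[-0.22 -1.22  0.36] [-0.43  0.64  0.79  1.73  0.    0.85]
```

View pics/c15.png

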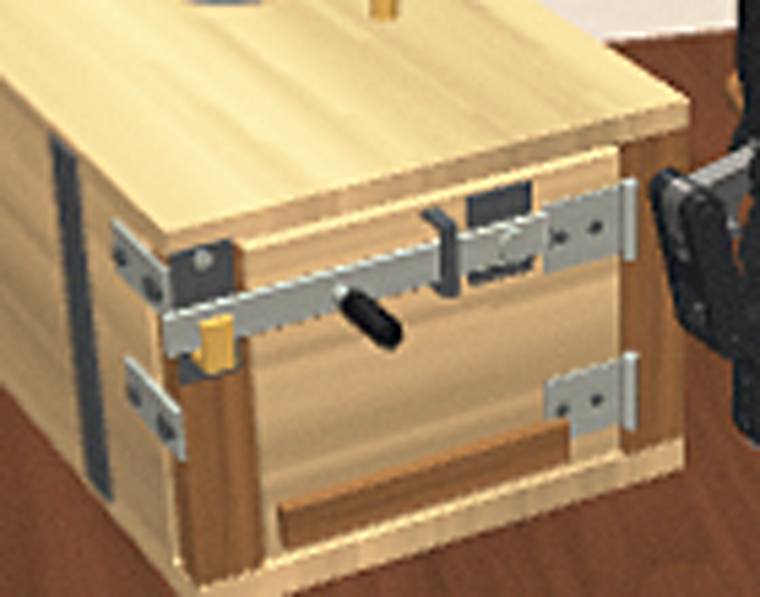

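View pics/c15t.png

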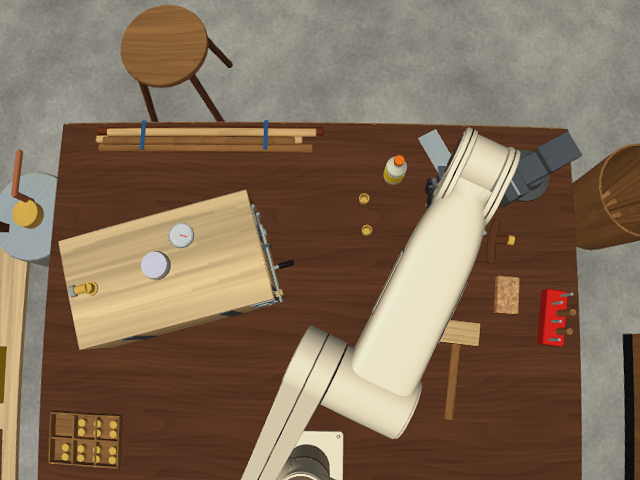

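View pics/c15tz.png

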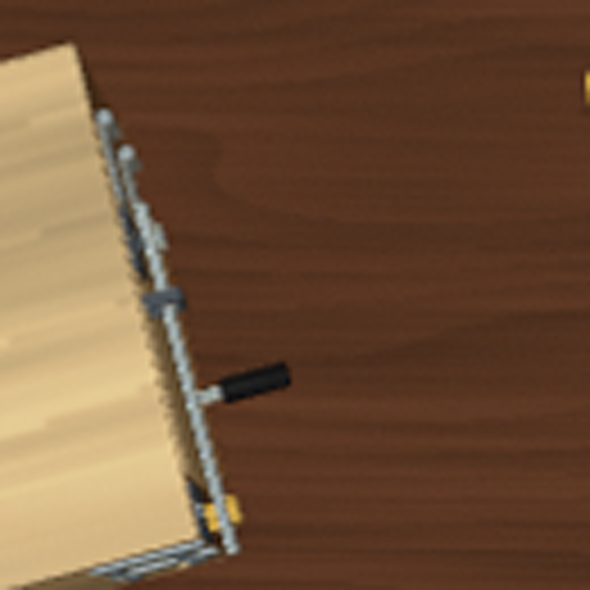

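The bar lies behind the brass lip in both views and the other objects are where they were. One last numeric check: is the bar fully down (knob height) and the door staying put?

```bash
python3 - <<'E'
from h import *
def blob(c,x0,x1,y0,y1):
    i=c["color"][y0:y1,x0:x1].astype(int); m=(i.max(2)<45).astype(np.uint8)
    n,l,st,ce=cv2.connectedComponentsWithStats(m); k=1+np.argmax(st[1:,4]); return ce[k]+[x0,y0]
for k in range(2):
    t=eyes.camera("top"); s=eyes.camera("side")
    kt=blob(t,275,300,255,275); ks=blob(s,280,297,190,206)
    K,e=tri(t,kt,s,ks); az=1.8485;o=np.array([.65951,.14149]);d=K[:2]-o
    print(kt,ks,K.round(4),e.round(4),"box rel hinge",d[0]*np.cos(az)+d[1]*np.sin(az),-d[0]*np.sin(az)+d[1]*np.cos(az))
E
```

```text
[285.84337349 263.84337349] [288.03921569 198.45098039] [0.5194 0.0539 0.18  ] 0.0015 box rel hinge -0.045833049823449684 0.15877982105333394
[285.91566265 263.89156627] [288.05882353 198.47058824] [0.5193 0.0537 0.18  ] 0.0014 box rel hinge -0.04599996941770162 0.15888270971957755
```

The knob height is 0.180 m, the same as in the first measurement with the bar level. The door is steady at about 0.01 rad, so I'm handing in.

```bash
python3 -c "
from workcell import job
print(job.job_done())"
```

```text
the job is handed in; nothing more can be done
None
```

The steam box door is shut, and the latch bar is down behind the brass lip, holding it by itself. I handed the job in at about 21 s of robot time; it reports no verdict.

**What I did:** I gripped the knob from above and swung the door to about 0.2 rad. I then lifted the bar about 18 mm and pressed the door slowly against the seal. The force at the knob was about 13.5 N, or about 15 N with the wrist's turning moment counted, inside the 11–19 N window. I lowered the bar in checked steps and eased off until the lip carried the load. Then I released the knob and moved clear.

**Last checks:**
- **Bar position:** both views show the bar behind the lip. The knob is 0.180 m above the bench, the same as when the bar was first level.
- **Door:** it stayed put from before release until hand-in, at about 0.01 rad.
- **Other objects:** the ferrules, bottle, tin and thermometer look unmoved in the pictures. The arm partly hid the mallet, file and cane handle in the last top view, but it never went near them at bench height.

**One reading that disagreed:** partway through lowering, the upward force on the tool rose to about +5 N, as if the bar had touched the lip. I backed up 2.5 mm and the force stayed, with the bar visibly clear of the lip. It vanished on the next step down, so I took it for friction of the knob in the pads. I can't fully rule out a light touch on the lip.

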